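Nip the glued sole down by one turn of the press wheel

TASK

The freshly glued sole sits hand-tight in the screw press: tighten the press by exactly one more full turn. With the fingertips, push the upright handle of the hand wheel clockwise (seen from above) all the way round until it is back where it started, and leave it there. Only push the handle with light force, do not grip it, and leave the things standing round the press where they are.

Things in the scene. Friction and masses are not known exactly. Their poses are not given: they have to be found in the camera images.
- press_wheel (a joint): the press's hand wheel, which turns about an upright axis on top of the press; value in rad, it grows as the wheel is turned clockwise seen from above (6.283 a turn; the start value differs from run to run and means nothing by itself). No stop is met within a turn either way. It is stiff and needs about 3 to 7 N at the handle, slightly more as the press tightens; it stays where it is left and does not coast. The wheel sinks 4 mm with each clockwise turn.
- wheel_centre (a point): the centre of the hand wheel, on its axis, in the plane of the rim, about 205 mm above the counter. The dark iron wheel lies level, rim 208 mm over all (rim bar 18 mm thick, its upper side 9 mm above this point), with three spokes and a hub; the hub and its nut rise 18 mm above this point. It crowns a green two-column screw press, base 300 x 320 mm, whose crown and columns stay below 180 mm above the counter.
- crank_handle: the upright black handle that stands on the rim at the end of one spoke: a smooth revolving barrel, 24 mm in diameter, 54 mm tall, its axis vertical, 95 mm from the wheel's axis; its origin is the middle of the barrel, 41 mm above the rim's plane, so it reaches from 14 mm to 68 mm above that plane (a 3 mm steel pin end tops it). Its own rotation means nothing (it spins freely on its pin).
- hammer_mid (a point): bystander: hammer with wooden handle, 260 mm long, lying on the counter beside the press, below 30 mm high; point on its handle near the middle
- tin_mid (a point): bystander: round glue tin, 76 mm in diameter, 95 mm tall, standing on the counter; its centre
- last_mid (a point): bystander: wooden shoe last, 260 x 88 x 98 mm, standing on its sole on the counter; a point 45 mm above the counter in its middle

How it is judged:
By the outcome, as a careful person would: the job done as asked, in the order asked, and still so for the second after the job is handed in, with the robot touching nothing.
It also fails if it takes over 64 s, if anything falls off the work surface, if the arm or the gripper's body presses on something with over 40 N, if the wrist force passes 120 N, or if a joint passes its speed limit or range.

ROBOT

A 6-joint arm with a two-finger parallel gripper is mounted at the origin on the work surface. World frame = base frame: x ahead of the robot, y to its left, z up, the work surface at z = 0. Lengths are in m, angles in rad, forces in N, time in s.
With the tool pointing down it reaches from about 0.35 to 0.775 m from the base axis. Payload 5.5 kg.
Tool frame: the origin (TCP) lies at the very end of the fingers, on their centre line; the grasp point (between the pads) lies 19 mm behind it (env.grip_point_offset is the distance from the TCP to the grasp point, in m); z points along the fingers, y is the line along which they close (so a half turn about z gives the same grasp; the last joint's range is limited). The gripper opens to 85 mm and grips with 20 to 120 N. Pads are 22 mm wide; open, the fingers measure 114 mm over their backs; the gripper's body (76 mm by 85 mm) begins 54 mm behind the grasp point. The pads swing forward as they close: fully open they stand 13 mm farther back than shut.
Start: joints at [-1.251, 0.313, 0.046, 1.304, 0, 1.431], TCP at [0.255, -0.515, 0.231] pointing down, gripper open.
Joint ranges: [-2.76, 2.76], [-0.86, 1.69], [-1.03, 1.26], [-2.2, 2.34], [-1.47, 1.5], [-3.14, 3.14]. Speed limits (rad/s): [2.57, 2.57, 3.14, 3.14, 3.14, 3.14].

INTERFACE

Orientations are given as a unit quaternion [w, x, y, z].
In Python, from workcell import sensors, imaging, workorder, env gives the robot as it stands.
- The arm moves only by the shell command python3 -m handwheel 'ROWS' [FORCE]. ROWS is JSON, a list of rows, each a list of 5 numbers: the shift along the tool's x, y, z in mm, then the turn about the tool's z in rad, then the opening, from 0 (shut) to 1 (fully open). A call has 1 to 8 rows; each row is the pose to reach, as a shift and turn from the pose commanded when the call began, along the tool's axes at that moment; what a row does not reach only later rows make up. A row lasts 1/10 s, in which the tool goes at most 50 mm and 8.59 degrees, less where a joint would pass 70% of its speed; a pose out of reach is approached as far as the arm can. A call with a gripper value outside its range is refused whole. The fingers move at their own pace and stop on an object; FORCE is the grip in N (left out, the last holds). Time passes only in rows, so rows that repeat a pose let the fingers close. It gives the time, the measured TCP pose, the force, the opening and the grip force at its end, in the units of the state.
- sensors.get_state(): the state, without advancing time (a new reading comes with each control period).
- imaging.read_camera(name): name is "side" or "top" or "wrist"; returns a dict with "color" (384x512x3 uint8, blue, green, red), "z_map" (384x512 float32, m along the optical axis (not along the pixel's ray), 0 where there is no reading), "fx", "fy", "cx", "cy" (pixels), "k1" (the pictures are not rectified: a ray, as slopes to the right and down, at radius r is drawn at 1 + k1 r^2 times it, then the intrinsics apply), "xyz" and "rotation" of the camera in the world. Camera axes: x right, y down, z forward; pixel columns grow to the right and rows downward; lengths in m; the calibration is good to about 2 mm. A picture is of the moment at which its call begins.
- workorder.hand_in(): hands the job in; it is judged then, once.
The state is a dict: "clock": time; "joint_pos": joint angles; "qvel": joint speeds; "tau": joint torques, N m; "tcp_pos": TCP position; "orientation": TCP orientation; "wrist_force": force on the tool from outside, world axes, zero at the start; "ft_torque": the same for the moment, N m; "finger_gap": finger opening in m; "grip_force": force on a finger pad.
Only numpy, scipy, OpenCV 4.12 (cv2) and the standard library are available. Lean on these libraries where they do the work, as an engineer would, in place of code of your own. Each camera call takes 0.05 s, during which the arm holds its last target. There are 200 camera calls.

## Working session

There is one attempt and no reset: what is moved stays moved. The work goes in short steps, Python scripts to look and compute and a shell command to move; the robot and the scene stay as the last step left them, time stands still between calls to the robot, and variables do not carry over. Pictures are saved under pics/ and viewed, at most 10 in all, crops included, and the job is handed in when it is done.

```bash
ls; mkdir -p pics; cat > h.py <<'E'
import numpy as np, cv2
from workcell import sensors, imaging, workorder, env
def pts(c):
    """world xyz per pixel from z_map"""
    h,w=c["z_map"].shape
    u,v=np.meshgrid(np.arange(w),np.arange(h))
    K=np.array([[c["fx"],0,c["cx"]],[0,c["fy"],c["cy"]],[0,0,1]])
    s=cv2.undistortPoints(np.stack([u,v],-1).reshape(-1,1,2).astype(np.float64),K,np.array([c["k1"],0,0,0.])).reshape(h,w,2)
    z=c["z_map"][...,None]
    P=np.concatenate([s*z,z],-1)
    return P@np.array(c["rotation"]).T+np.array(c["xyz"])
E
python3 - <<'E'
from h import *
s=sensors.get_state(); print(s)
a=[]
for n in("top","side"):
    c=imaging.read_camera(n); print(n,c["xyz"],c["rotation"],c["k1"],c["fx"])
    np.savez(f"{n}0.npz",**c); cv2.imwrite(f"pics/{n}0.png",c["color"])
E
```

```text
pics
{'clock': 0.0, 'joint_pos': array([-1.25058767e+00,  3.14004768e-01,  4.49549156e-02,  1.30358747e+00,
       -7.39668853e-06,  1.43120492e+00]), 'qvel': array([-0.00014145,  0.00011478,  0.0005066 ,  0.00026075,  0.00176043,
       -0.00024981]), 'tau': array([ 1.06498235e-03, -4.80625927e+01,  2.98533601e+01,  1.94975431e-02,
       -4.33098796e-05, -1.35607903e-05]), 'tcp_pos': array([ 0.25499638, -0.51478807,  0.23039654]), 'orientation': array([-9.16415061e-04,  9.73688767e-01,  2.27880095e-01, -8.66993854e-05]), 'wrist_force': array([-0.45684393,  0.04512896,  0.32245291]), 'ft_torque': array([-0.01671767,  0.06631656,  0.03714852]), 'grip_force': 0.0, 'finger_gap': 0.08528580844278474}
top [0.44717493 0.03968594 1.39371365] [-0.02659845  0.71450057 -0.69863201  0.02635847] -0.006463679087378819 452.685222280188
side [0.44076533 0.78294955 1.04038579] [ 0.02324287 -0.07941235  0.93545518 -0.34362342] -0.012557998230681816 372.70488082249705
```

```bash
sed -i 's/np.array(c\["rotation"\]).T/R.from_quat(np.array(c["rotation"])[[1,2,3,0]]).as_matrix().T/; 1a from scipy.spatial.transform import Rotation as R' h.py
python3 - <<'E'
from h import *
c=dict(np.load("top0.npz")); P=pts(c)
np.set_printoptions(precision=3,suppress=True)
print(P[::60,::60])
Z=P[...,2]
m=((Z>.19)&(Z<.30)).astype(np.uint8)
n,l,st,ce=cv2.connectedComponentsWithStats(m)
for i in range(1,n):
    if st[i,4]>60: print(st[i],P[l==i].mean(0),P[l==i].min(0),P[l==i].max(0))
E
```

```text
[[[ 1.522  1.342 -0.756]
  [ 1.53   1.047 -0.759]
  [ 1.53   0.746 -0.748]
  [ 1.535  0.452 -0.746]
  [ 1.539  0.157 -0.741]
  [ 1.551 -0.137 -0.751]
  [ 1.553 -0.43  -0.742]
  [ 1.561 -0.724 -0.742]
  [ 1.572 -1.022 -0.749]]

 [[ 0.949  0.873 -0.004]
  [ 0.951  0.68   0.002]
  [ 1.229  0.733 -0.751]
  [ 1.232  0.44  -0.742]
  [ 1.243  0.15  -0.754]
  [ 1.249 -0.142 -0.753]
  [ 1.258 -0.435 -0.758]
  [ 1.265 -0.727 -0.757]
  [ 1.266 -1.013 -0.742]]

 [[ 0.755  0.857  0.001]
  [ 0.759  0.669 -0.   ]
  [ 0.447  0.04   1.394]
  [ 0.767  0.294  0.001]
  [ 0.771  0.106  0.   ]
  [ 0.776 -0.081 -0.002]
  [ 0.78  -0.269 -0.002]
  [ 0.784 -0.457 -0.001]
  [ 0.788 -0.644  0.002]]

 [[ 0.565  0.833  0.021]
  [ 0.57   0.655  0.01 ]
  [ 0.574  0.471  0.005]
  [ 0.562  0.255  0.18 ]
  [ 0.576  0.098  0.071]
  [ 0.588 -0.084 -0.004]
  [ 0.592 -0.271 -0.004]
  [ 0.595 -0.455  0.002]
  [ 0.598 -0.632  0.02 ]]

 [[ 0.382  0.832  0.002]
  [ 0.386  0.648  0.002]
  [ 0.39   0.463  0.003]
  [ 0.394  0.28   0.002]
  [ 0.4    0.095  0.043]
  [ 0.403 -0.086  0.006]
  [ 0.407 -0.271 -0.001]
  [ 0.411 -0.455 
[... 221 characters left out ...]
0.454 -0.   ]
  [ 0.233 -0.637  0.   ]]

 [[ 0.04   0.779  0.057]
  [ 0.026  0.63  -0.003]
  [ 0.03   0.45  -0.003]
  [ 0.035  0.269 -0.003]
  [ 0.146  0.075  0.362]
  [ 0.256 -0.023  0.733]
  [ 0.271 -0.098  0.78 ]
  [ 0.052 -0.453  0.003]
  [ 0.246 -0.306  0.679]]]
[ 191  148   79   80 2251] [0.541 0.118 0.215] [0.438 0.015 0.2  ] [0.642 0.221 0.281]
[492 295  20   7  76] [ 0.282 -0.554  0.276] [ 0.269 -0.567  0.244] [ 0.288 -0.546  0.3  ]
[218 302  56  39 480] [0.229 0.083 0.262] [0.169 0.002 0.194] [0.257 0.138 0.3  ]
[459 311  13  19  91] [ 0.235 -0.459  0.282] [ 0.209 -0.47   0.244] [ 0.246 -0.441  0.3  ]
[226 348  43  36 442] [0.092 0.067 0.28 ] [0.055 0.01  0.236] [0.146 0.115 0.3  ]
```

View pics/top0.png

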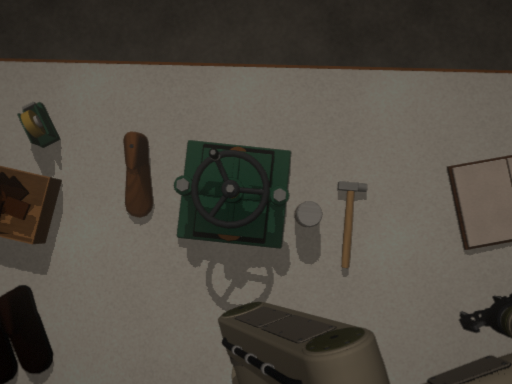

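View pics/side0.png

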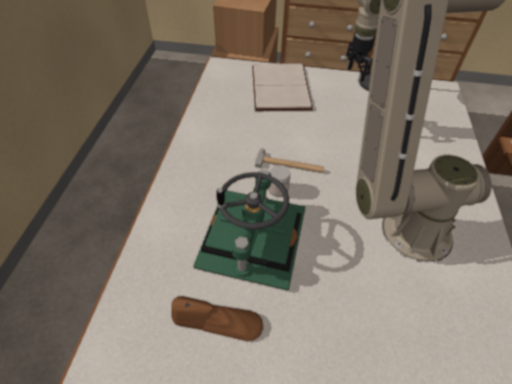

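Top view: the wheel hub is at about (231,189) and the handle at about (214,154). The column tops are at (183,186) and (280,195), the last at (137,175), the tin at (308,214) and the hammer at (350,220). The side view agrees: the last is in front, with the tin and hammer behind the press. Next I measure the wheel and handle.

```bash
cat >> h.py <<'E'
from scipy.optimize import least_squares
np.set_printoptions(precision=4,suppress=True)
def wheel(c):
    P=pts(c); Z=P[...,2]
    near=np.hypot(P[...,0]-.541,P[...,1]-.118)<.14
    r=P[near&(Z>.195)&(Z<.225)]
    ctr=np.array([.541,.118])
    for _ in range(6):
        q=r[(np.abs(np.hypot(*(r[:,:2]-ctr).T)-.095)<.016)]
        f=least_squares(lambda p:np.hypot(q[:,0]-p[0],q[:,1]-p[1])-p[2],[*ctr,.095],loss='soft_l1',f_scale=.004); ctr=f.x[:2]
    h=P[near&(Z>.255)&(Z<.285)]
    hc=(h.min(0)+h.max(0))/2
    d=np.median(h,0)[:2]-ctr
    return f.x,np.median(q[:,2]),len(q),np.median(h,0),hc,len(h),np.hypot(*d),np.degrees(np.arctan2(d[1],d[0]))
E
python3 - <<'E'
from h import *
for n in("top","side"):
    print(n,*wheel(dict(np.load(n+"0.npz"))))
import os;print([x for x in dir(env) if x[0]!='_'])
E
```

```text
top [0.5393 0.1172 0.0939] 0.2129062347221291 1535 [0.6225 0.1581 0.2726] [0.625  0.1583 0.2686] 80 0.0927300565093894 26.173782495918324
side [0.5387 0.1236 0.0941] 0.21156044810927688 1105 [0.6237 0.1663 0.2701] [0.6242 0.1618 0.2666] 78 0.09511827685858847 26.657092621674146
['MotionError', 'grip_point_offset']
```

```bash
python3 -m handwheel '[[0,0,-40,0.1,0],[0,0,-80,0.2,0],[30,-24,-100,0.3,0],[65,-52,-100,0.4,0],[100,-80,-100,0.46,0],[135,-108,-100,0.46,0],[170,-136,-100,0.46,0],[170,-136,-100,0.46,0]]'
python3 -c "
from h import *
s=sensors.get_state();print(s['joint_pos'],s['tcp_pos'],R.from_quat(s['orientation'][[1,2,3,0]]).as_matrix())"
```

```text
clock: 0.9
tcp_pos: [0.3483, -0.3135, 0.3317]
orientation: [-0.001, 1.0, 0.003, 0.0]
wrist_force: [-0.6, -0.8, -0.0]
finger_gap: 0.0001
grip_force: 0.0
[-0.9052  0.0954  0.0164  1.4926  0.0012  2.2309] [ 0.3483 -0.3135  0.3317] [[ 1.      0.0056  0.0005]
 [ 0.0056 -1.      0.0014]
 [ 0.0005 -0.0014 -1.    ]]
```

```bash
python3 -m handwheel '[[18,-40,0,-0.14,0],[36,-80,0,-0.28,0],[54,-120,0,-0.42,0],[72,-160,0,-0.56,0],[90,-200,0,-0.70,0],[108,-240,0,-0.84,0],[126,-280,0,-0.98,0],[126,-280,0,-0.98,0]]'
python3 -c "
from h import *
s=sensors.get_state();p=s['tcp_pos'];M=R.from_quat(s['orientation'][[1,2,3,0]]).as_matrix();print(s['joint_pos'],p)
print(M.T@(np.array([.5865,.2015,.33])-p), M)"
```

```text
clock: 1.7
tcp_pos: [0.4745, -0.0344, 0.3307]
orientation: [-0.001, 0.88, 0.474, 0.0]
wrist_force: [0.1, 0.2, 0.6]
finger_gap: -0.0001
grip_force: 0.0
[-0.2421  0.1093  0.0296  1.4916  0.0011  1.9108] [ 0.4745 -0.0344  0.3307]
[ 0.2586 -0.0362  0.001 ] [[ 0.5497  0.8353 -0.0002]
 [ 0.8353 -0.5497  0.0012]
 [ 0.0009 -0.0009 -1.    ]]
```

```bash
python3 -m handwheel '[[40,-6,0,-0.12,0],[80,-12,0,-0.24,0],[120,-17,0,-0.36,0],[160,-23,0,-0.48,0],[200,-28,0,-0.582,0],[240,-34,0,-0.582,0],[259,-36,0,-0.582,0],[259,-36,0,-0.582,0]]'
python3 -c "
from h import *
s=sensors.get_state();p=s['tcp_pos'];M=R.from_quat(s['orientation'][[1,2,3,0]]).as_matrix();print(s['joint_pos'],p,M)
c=imaging.read_camera('wrist');np.savez('w1.npz',**c);cv2.imwrite('pics/w1.png',c['color']);print(*wheel(c))
c=imaging.read_camera('side');print(*wheel(c));c=imaging.read_camera('top');cv2.imwrite('pics/t1.png',c['color'])"
```

```text
clock: 2.5
tcp_pos: [0.5887, 0.1982, 0.3294]
orientation: [-0.0, 0.71, 0.704, -0.001]
wrist_force: [0.2, -0.8, -0.3]
finger_gap: 0.0003
grip_force: 0.0
[ 0.1957  0.4134  0.4293  1.5886 -0.0001  1.774 ] [0.5887 0.1982 0.3294] [[ 0.0075  1.     -0.0018]
 [ 1.     -0.0075 -0.0005]
 [-0.0005 -0.0018 -1.    ]]
[0.5434 0.12   0.0927] 0.2125245929470823 5171 [0.6257 0.1631 0.2722] [0.6265 0.1591 0.2661] 725 0.09293250270280486 27.656261909994935
[0.5386 0.124  0.0938] 0.21161040250680874 917 [0.6235 0.1663 0.2706] [0.6241 0.1615 0.2665] 76 0.09492198905621466 26.474463478176226
```

View pics/w1.png

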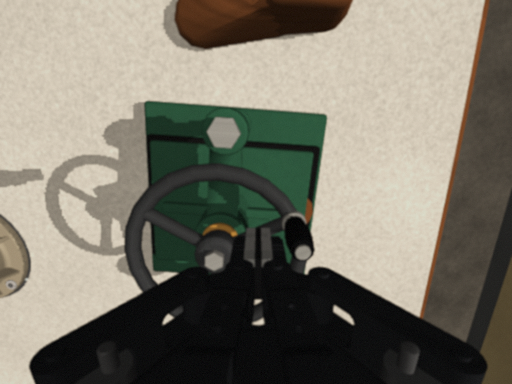

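The wrist view shows the wheel below, with the handle at about (298,235) and the shut fingers at about (258,240), on the counter-clockwise side of the handle with room to go down. I go down beside it to z 0.242.

```bash
python3 -m handwheel '[[0,0,30,-0.0075,0],[0,0,60,-0.0075,0],[0,0,80,-0.0075,0],[0,0,87,-0.0075,0],[0,0,87,-0.0075,0]]'
cat >> h.py <<'E'
C=np.array([.540,.120]); RAD=.095
def plan(phis):
    s=sensors.get_state();p=s['tcp_pos'];M=R.from_quat(s['orientation'][[1,2,3,0]]).as_matrix()
    d=p[:2]-C
    print('tcp',p,'F',s['wrist_force'],'j',s['joint_pos'],'r',np.hypot(*d),'phi',np.degrees(np.arctan2(d[1],d[0])))
    for f in phis:
        t=np.array([*(C+RAD*np.array([np.cos(np.radians(f)),np.sin(np.radians(f))])),.242])
        print(f,np.round((M.T@(t-p))*1000).astype(int))
E
python3 -c "
from h import *
plan([54,50,46,41,36,31,26,20])"
```

```text
clock: 3.15
tcp_pos: [0.587, 0.1957, 0.2439]
orientation: [-0.0, 0.708, 0.706, -0.001]
wrist_force: [0.0, 0.1, 0.4]
finger_gap: 0.0001
grip_force: 0.0
tcp [0.587  0.1957 0.2439] F [0.04   0.1332 0.3972] j [ 0.1923  0.3998  0.2014  1.374  -0.0003  1.7663] r 0.08909998309800457 phi 58.195955023996625
54 [1 9 2]
50 [-3 14  2]
46 [-7 19  2]
41 [-13  25   2]
36 [-20  30   2]
31 [-27  35   2]
26 [-34  39   2]
20 [-43  42   2]
```

```bash
python3 -m handwheel '[[1,9,2,0,0],[-3,14,2,0,0],[-7,19,2,0,0],[-13,25,2,0,0],[-20,30,2,0,0],[-27,35,2,0,0],[-34,39,2,0,0],[-43,42,2,0,0]]'
python3 -c "
from h import *
plan(range(14,-35,-6))
c=imaging.read_camera('side');print(*wheel(c))"
```

```text
clock: 3.95
tcp_pos: [0.6302, 0.1541, 0.2425]
orientation: [-0.0, 0.707, 0.707, 0.001]
wrist_force: [-0.0, 4.4, 1.5]
finger_gap: -0.0004
grip_force: 2.3
tcp [0.6302 0.1541 0.2425] F [-0.0333  4.4137  1.4663] j [0.1158 0.4604 0.2903 1.3997 0.0009 1.6874] r 0.096438732157141 phi 20.71283225542088
14 [-11   2   0]
8 [-21   4   0]
2 [-31   5   0]
-4 [-41   5   0]
-10 [-51   3   0]
-16 [-60   1   0]
-22 [-70  -2   0]
-28 [-79  -6   0]
-34 [-87 -11   0]
[0.5386 0.1237 0.0939] 0.21136681249344613 1001 [0.6284 0.1637 0.2693] [0.6274 0.1588 0.2702] 71 0.09831008736580465 24.030785378578667
```

```bash
python3 -m handwheel '[[-11,2,0,0,0],[-21,4,0,0,0],[-31,5,0,0,0],[-41,5,0,0,0],[-51,3,0,0,0],[-60,1,0,0,0],[-70,-2,0,0,0],[-79,-6,0,0,0]]'
python3 -c "
from h import *
plan(range(-34,-78,-6))
c=imaging.read_camera('side');cv2.imwrite('pics/s2.png',c['color'][120:300,150:350].repeat(3,0).repeat(3,1))"
```

```text
clock: 4.8
tcp_pos: [0.6235, 0.0743, 0.2418]
orientation: [-0.0, 0.708, 0.707, 0.0]
wrist_force: [2.3, 4.2, -1.2]
finger_gap: -0.0004
grip_force: 2.4
tcp [0.6235 0.0743 0.2418] F [ 2.3143  4.1529 -1.1895] j [-0.0092  0.4176  0.223   1.3762  0.0002  1.5632] r 0.09517322689976185 phi -28.684504822824923
-34 [-7 -5  0]
-40 [-15 -11   0]
-46 [-23 -17   0]
-52 [-29 -25   0]
-58 [-35 -33   0]
-64 [-40 -42   0]
-70 [-44 -51   0]
-76 [-47 -60   0]
```

View pics/s2.png

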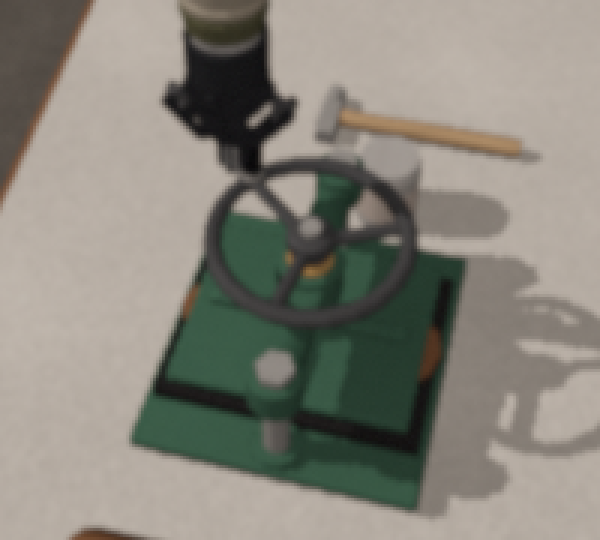

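The side view shows the wheel turned, the fingers behind the handle at about (250,160) in the crop, and the bystanders untouched. I carry on pushing.

```bash
python3 -m handwheel '[[-7,-5,0,0,0],[-15,-11,0,0,0],[-23,-17,0,0,0],[-29,-25,0,0,0],[-35,-33,0,0,0],[-40,-42,0,0,0],[-44,-51,0,0,0],[-47,-60,0,0,0]]'
python3 -c "
from h import *
plan(range(-82,-125,-6))"
```

```text
clock: 5.65
tcp_pos: [0.5637, 0.0271, 0.2422]
orientation: [0.001, 0.708, 0.706, 0.0]
wrist_force: [4.6, 0.4, -3.9]
finger_gap: 0.0002
grip_force: 2.4
tcp [0.5637 0.0271 0.2422] F [ 4.5837  0.3747 -3.8529] j [-0.0936  0.2884  0.0386  1.3194 -0.0011  1.4794] r 0.09586325132963372 phi -75.68104643145121
-82 [ -1 -10   0]
-88 [ -2 -20   0]
-94 [ -2 -30   0]
-100 [ -1 -40   0]
-106 [  1 -50   0]
-112 [  5 -59   0]
-118 [  9 -68   0]
-124 [ 14 -77   0]
```

```bash
python3 -m handwheel '[[-1,-10,0,0,0],[-2,-20,0,0,0],[-2,-30,0,0,0],[-1,-40,0,0,0],[1,-50,0,0,0],[5,-59,0,0,0],[9,-68,0,0,0],[14,-77,0,0,0]]'
python3 -c "
from h import *
plan(range(-130,-173,-6))"
```

```text
clock: 6.45
tcp_pos: [0.4862, 0.0407, 0.2425]
orientation: [0.002, 0.708, 0.706, -0.001]
wrist_force: [3.3, -3.2, -2.3]
finger_gap: -0.0
grip_force: 2.4
tcp [0.4862 0.0407 0.2425] F [ 3.2799 -3.1985 -2.3248] j [-0.0791  0.1403 -0.1486  1.2805 -0.0034  1.4945] r 0.09578631952918504 phi -124.14161313667981
-130 [ 6 -7  0]
-136 [ 13 -15   0]
-142 [ 21 -21   0]
-148 [ 29 -27   0]
-154 [ 38 -32   0]
-160 [ 47 -36   0]
-166 [ 56 -39   0]
-172 [ 66 -40   0]
```

```bash
python3 -m handwheel '[[6,-7,0,0,0],[13,-15,0,0,0],[21,-21,0,0,0],[29,-27,0,0,0],[38,-32,0,0,0],[47,-36,0,0,0],[56,-39,0,0,0],[66,-40,0,0,0]]'
python3 -c "
from h import *
plan(range(-178,-221,-6))
c=imaging.read_camera('side');cv2.imwrite('pics/s3.png',c['color'][120:300,150:350].repeat(3,0).repeat(3,1))"
```

```text
clock: 7.25
tcp_pos: [0.4449, 0.1071, 0.2421]
orientation: [0.001, 0.708, 0.706, -0.002]
wrist_force: [-0.1, -6.5, -1.0]
finger_gap: 0.0002
grip_force: 2.7
tcp [0.4449 0.1071 0.2421] F [-0.0655 -6.5257 -0.9797] j [ 0.0629  0.0849 -0.2131  1.275  -0.0036  1.6363] r 0.09595015200589573 phi -172.28750220129905
-178 [10  0  0]
-184 [20  0  0]
-190 [29  1  0]
-196 [39  4  0]
-202 [48  7  0]
-208 [58 11  0]
-214 [66 16  0]
-220 [74 22  0]
```

View pics/s3.png

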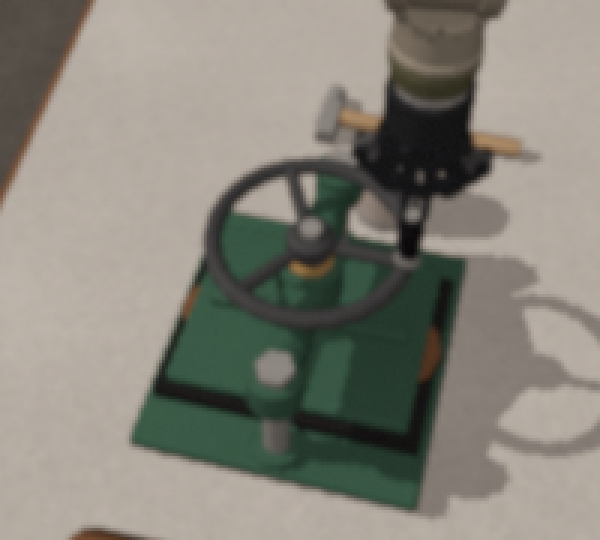

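The handle is at about (410,235) in the crop with the fingers behind it, and the contact is good. I continue.

```bash
python3 -m handwheel '[[10,0,0,0,0],[20,0,0,0,0],[29,1,0,0,0],[39,4,0,0,0],[48,7,0,0,0],[58,11,0,0,0],[66,16,0,0,0],[74,22,0,0,0]]'
python3 -c "
from h import *
plan(range(-226,-269,-6))"
```

```text
clock: 8.1
tcp_pos: [0.4666, 0.181, 0.2417]
orientation: [-0.0, 0.708, 0.706, -0.003]
wrist_force: [-4.1, -5.2, -1.2]
finger_gap: -0.0001
grip_force: 2.9
tcp [0.4666 0.181  0.2417] F [-4.1477 -5.22   -1.2326] j [ 0.2111  0.1698 -0.1153  1.2905 -0.0027  1.7841] r 0.09543747104124822 phi 140.30250111767276
-226 [7 7 0]
-232 [14 15  0]
-238 [20 23  0]
-244 [24 32  0]
-250 [28 41 -1]
-256 [31 50 -1]
-262 [33 60 -1]
-268 [34 70 -1]
```

```bash
python3 -m handwheel '[[7,7,0,0,0],[14,15,0,0,0],[20,23,0,0,0],[24,32,0,0,0],[28,41,0,0,0],[31,50,0,0,0],[33,60,0,0,0],[34,70,0,0,0]]'
python3 -c "
from h import *
plan([-274,-280,-286,-291,-296,-300,-304,-308,-310])
for n in ('side','top'):
  c=imaging.read_camera(n);print(*wheel(c));cv2.imwrite('pics/%s4.png'%n,c['color'])"
```

```text
clock: 8.9
tcp_pos: [0.5355, 0.2159, 0.241]
orientation: [-0.002, 0.707, 0.707, -0.003]
wrist_force: [-6.0, -1.3, -1.8]
finger_gap: -0.0001
grip_force: 2.9
tcp [0.5355 0.2159 0.241 ] F [-6.0287 -1.3463 -1.8142] j [0.2439 0.322  0.0819 1.3382 0.0007 1.8156] r 0.09604209104894042 phi 92.70306910876728
-274 [-1 11 -1]
-280 [-2 21 -1]
-286 [-5 31 -1]
-291 [-7 39 -1]
-296 [-11  46  -1]
-300 [-14  52  -1]
-304 [-17  58  -1]
-308 [-21  63  -1]
-310 [-23  66  -1]
[0.5392 0.1242 0.0942] 0.20844162771887087 943 [0.5388 0.2235 0.2673] [0.5441 0.2197 0.27  ] 111 0.09934135264726193 90.23899008211899
[0.5393 0.1168 0.0938] 0.20936227028432763 1465 [0.568  0.1988 0.2591] [0.568  0.1988 0.2591] 1 0.0868150746352042 70.68996328528578
```

View pics/top4.png

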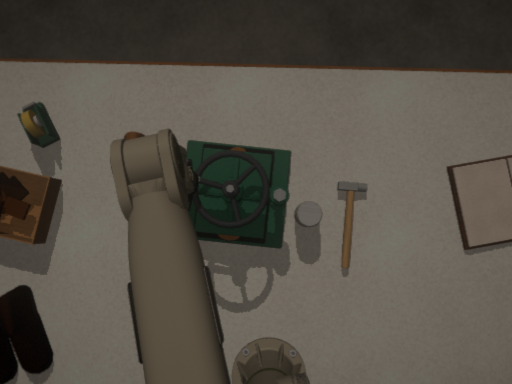

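The top view shows the wheel at (231,189) with two spokes clear of the arm and every bystander in its old place. I push on but stop short, and use the spoke angle (mod 120°) against the start image as the measure.

```bash
python3 -m handwheel '[[-1,11,-1,0,0],[-2,21,-1,0,0],[-5,31,-1,0,0],[-7,39,-1,0,0],[-9,43,-1,0,0],[-11,46,-1,0,0],[-14,52,-1,0,0],[-14,52,-1,0,0]]'
cat >> h.py <<'E'
def spokes(c):
    """spoke bearings (deg) from top depth: centroids of wheel pixels in ring 35..75 mm, clustered by angle"""
    P=pts(c); d=P[...,:2]-np.array([.5393,.1170]); r=np.hypot(d[...,0],d[...,1])
    m=((r>.035)&(r<.078)&(P[...,2]>.19)&(P[...,2]<.23)).astype(np.uint8)
    n,l,st,_=cv2.connectedComponentsWithStats(m)
    o=[]
    for i in range(1,n):
        if st[i,4]>40:
            v=d[l==i].mean(0); o.append((round(float(np.degrees(np.arctan2(v[1],v[0]))),1),int(st[i,4])))
    return o
E
python3 -c "
from h import *
print(spokes(dict(np.load('top0.npz'))))
c=imaging.read_camera('top');print(spokes(c))
plan([-302,-304,-306,-308,-310,-312,-314,-316,-318])
c=imaging.read_camera('side');print(*wheel(c))"
```

```text
clock: 9.8
tcp_pos: [0.5912, 0.2021, 0.2433]
orientation: [0.0, 0.708, 0.707, 0.0]
wrist_force: [-1.2, 3.3, -1.9]
finger_gap: -0.0002
grip_force: 1.4
[(26.2, 96), (-93.9, 92), (145.4, 94)]
[(44.7, 93), (-75.4, 94), (163.8, 92)]
tcp [0.5911 0.2021 0.2435] F [-1.4435  3.3331 -1.9919] j [ 0.2011  0.4097  0.2153  1.3752 -0.0001  1.7736] r 0.09672266318121081 phi 58.07848360304479
-302 [-2 -1  2]
-304 [-3  2  2]
-306 [-5  5  2]
-308 [-7  7  2]
-310 [-9 10  2]
-312 [-11  12   2]
-314 [-14  15   2]
-316 [-16  17   2]
-318 [-18  19   2]
[0.5402 0.1237 0.0948] 0.20769372208874415 892 [0.5907 0.212  0.2675] [0.5969 0.2038 0.27  ] 77 0.10170685228849494 60.25365213578533
```

The spoke bearings work well: 18.5° remain. I advance 13° and measure again.

```bash
python3 -m handwheel '[[-1,2,1,0,0],[-3,5,1,0,0],[-6,8,1,0,0],[-9,11,1,0,0],[-12,14,1,0,0],[-14,15,1,0,0],[-14,15,1,0,0]]'
python3 -c "
from h import *
c=imaging.read_camera('top');print(spokes(c))
plan([-316,-317,-318,-319,-320,-321,-322,-323])"
```

```text
clock: 10.6
tcp_pos: [0.6057, 0.1879, 0.243]
orientation: [0.0, 0.708, 0.706, 0.0]
wrist_force: [-2.4, 2.1, 1.9]
finger_gap: 0.0
grip_force: 1.7
[(32.8, 93), (-87.5, 94), (152.3, 89)]
tcp [0.6057 0.1879 0.2429] F [-2.8141  1.6833  2.4133] j [ 0.1745  0.4297  0.244   1.3842 -0.0005  1.747 ] r 0.09450104699421785 phi 45.93081414269719
-316 [-2  3  1]
-317 [-3  4  1]
-318 [-4  5  1]
-319 [-6  6  1]
-320 [-7  7  1]
-321 [-8  8  1]
-322 [-9  9  1]
-323 [-11  10   1]
```

```bash
python3 -m handwheel '[[-2,2,0,0,0],[-4,4,0,0,0],[-6,6,0,0,0],[-7,7,0,0,0],[-7,7,0,0,0]]'
python3 -c "
from h import *
for _ in range(3):
  c=imaging.read_camera('top');print(spokes(c))
plan([-321,-322,-323])"
```

```text
clock: 11.15
tcp_pos: [0.613, 0.1811, 0.2427]
orientation: [0.0, 0.708, 0.707, 0.0]
wrist_force: [-1.1, 3.8, 3.5]
finger_gap: -0.0001
grip_force: 1.8
[(26.8, 92), (-93.2, 90), (147.0, 45)]
[(26.8, 93), (-93.2, 91), (147.0, 46)]
[(26.8, 94), (-93.2, 90), (147.0, 47)]
tcp [0.6129 0.1811 0.2425] F [-2.3137  2.2141  2.9438] j [ 0.1619  0.4401  0.2589  1.3887 -0.0003  1.7342] r 0.09514527491861632 phi 39.9536979926671
-321 [-1  1  1]
-322 [-3  2  1]
-323 [-4  3  1]
```

0.65° remains, so one last nudge of about 1 mm, then back off and rise clear.

```bash
python3 -m handwheel '[[-0.8,0.8,0,0,0],[-0.8,0.8,0,0,0],[5,-5,0,0,0],[15,-15,0,0,0],[15,-15,-30,0,0],[15,-15,-70,0,0],[15,-15,-110,0,0],[15,-15,-120,0,0]]'
python3 -c "
from h import *
c=imaging.read_camera('top');print(spokes(c));print(sensors.get_state()['wrist_force'])"
```

```text
clock: 12.1
tcp_pos: [0.5979, 0.1966, 0.3672]
orientation: [0.002, 0.708, 0.707, 0.002]
wrist_force: [0.6, 0.6, -0.2]
finger_gap: -0.0001
grip_force: 0.0
[(26.3, 93), (-93.8, 90), (145.7, 93)]
[-1.5276 -0.218   1.042 ]
```

```bash
python3 -m handwheel '[[-30,-10,0,0,0],[-70,-20,0,0,0],[-110,-30,0,0,0],[-150,-40,0,0,0],[-190,-50,0,0,0],[-230,-60,0,0,0],[-260,-70,0,0,0],[-260,-70,0,0,0]]'
python3 -c "
from h import *
o=dict(np.load('top0.npz'));c=imaging.read_camera('top');print(spokes(c),*wheel(c));s=sensors.get_state();print(s['wrist_force'],s['qvel'])
cv2.imwrite('pics/t5.png',np.hstack([o['color'][100:290,100:400],c['color'][100:290,100:400]]))"
```

```text
clock: 12.95
tcp_pos: [0.5256, -0.0666, 0.3612]
orientation: [-0.0, 0.709, 0.705, -0.001]
wrist_force: [-0.3, -0.5, 0.3]
finger_gap: 0.0002
grip_force: 0.0
[(26.3, 94), (-93.8, 90), (145.7, 93)] [0.5392 0.1171 0.0938] 0.20889040871394382 1522 [0.6229 0.1587 0.2693] [0.6239 0.1587 0.2662] 70 0.09348797074176124 26.445048439731032
[-0.1027  0.589   0.0886] [0.0452 0.0091 0.0176 0.0048 0.0144 0.0065]
```

View pics/t5.png

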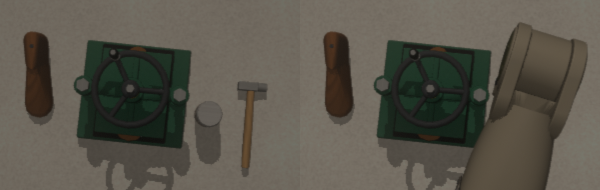

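The handle is back at its start position in the crop ((113,53) before, (413,53) after). The wheel has sunk 4 mm (rim height 0.2129 to 0.2089), which matches one full turn. The last has not moved. The tin and hammer are hidden behind the arm in this view, but they are well below the height the tool kept.

```bash
python3 -m handwheel '[[0,0,0,0,0],[0,0,0,0,0],[0,0,0,0,0]]'; python3 -c "
from h import *
print(workorder.hand_in())"
```

```text
clock: 13.3
tcp_pos: [0.5274, -0.0626, 0.362]
orientation: [-0.0, 0.707, 0.707, -0.0]
wrist_force: [0.3, 0.5, 0.3]
finger_gap: -0.0
grip_force: 0.0
the job is handed in; nothing more can be done
None
```

I tightened the press by one full clockwise turn: the handle is back within about 0.3° of where it started, the wheel sits 4 mm lower, and the job was handed in at 13.3 s with the arm clear (the arm hid the tin and hammer in the last picture, but they stood in place late in the turn).

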